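# Hook a dropped coupling washer out from behind the compressor's belt guard

## Task

A coupling washer has dropped behind the bench compressor's belt guard. Pick up the hooked rod by its handle, reach its bent end in through the front opening and down into the washer's hole, and draw the washer out through the one empty place in the row of slats along the foot of the opening - feel for it gently, never forcing the washer or the guard (15 N is too much) - until it lies flat on the open bench, wholly clear in front of the guard with a few centimetres to spare. Then lay the rod down flat on the bench outside the guard, off the washer; keep the gripper off the washer and the guard, and leave everything else where it is.

Things in the scene. Friction and masses are not known exactly. Their poses are not given: they have to be found in the camera images.
- washer: the dropped part: flat bright-steel ring, 36 mm outside, 18 mm hole, 12 mm thick, 50 to 100 g (under 1 N drags it), lying flat on the bench inside the guard, 65 to 95 mm behind the opening. Origin: centre of its underside; z up.
- rod: the hooked rod, 0.16 kg, resting on its handle's underside on the open bench. Wooden handle 110 mm long (x), 24 wide (y), 34 tall (z); a steel shaft 6 mm thick leaves its end at height 28 mm and runs along +x to x = 210 mm, where it bends straight down in a 6 mm thick leg. Origin: centre of the handle's underside; x towards the bent end, z up.
- hook_tip (a point): lower end of the rod's bent-down leg, at (210, 0, 1.5) mm in the rod's frame, so 1.5 mm above the level of the handle's underside; same axes as the rod.
- guard: fixed grey cage of bars and plates over a belt drive, 220 mm wide, 175 tall, 190 deep inside, bars too close for a gripper; behind it a blue motor to x = 420 mm, 210 tall. Open only at the front, up to 134 mm above the bench. Origin: middle of the front opening, at bench level; x points into the guard, y to the left seen looking in, z up.
- strip (a point): on the line of the slats' top edges, 18 mm above the guard's origin. The row of aluminium slats, 10 mm thick and 18 tall, stands along the foot of the opening in five places 40 mm apart (middles at guard y = -80, -40, 0, 40, 80 mm). One slat is left out, which one is not measured: the washer passes only there, through a 42 mm gap; the rod's shaft passes over the slats, leg down.
- gas_bottle: bystander: blue upright gas bottle, 74 mm across, 200 mm tall, origin under its centre
- cup: bystander: yellow plastic cup, 80 mm across, 120 mm tall, origin under its centre
- spray_can: bystander: white spray can, 60 mm across, 170 mm tall, origin under its centre
- wrench: bystander: wrench lying flat on the bench along its own x axis, beside the rod, origin under its middle
- bolt: bystander: 45 mm dark bolt with nut lying inside the guard, deeper in than the washer, origin under its middle
- socket: bystander: steel socket, 28 mm across, 32 mm tall, standing on the bench, origin under its centre
There are look-alikes about, which are no part of the job. There is more than one size of the washer; the job needs the smaller.

How it is judged:
By the outcome, as a careful person would: the job done as asked, in the order asked, and still so for the second after the job is handed in, with the robot touching nothing.
It also fails if it takes over 72 s, if anything falls off the work surface, if the arm or the gripper's body presses on something with over 40 N, if the wrist force passes 120 N, or if a joint passes its speed limit or range.

## Robot

A 7-joint arm with a two-finger parallel gripper is mounted at the origin on the work surface. World frame = base frame: x ahead of the robot, y to its left, z up, the work surface at z = 0. Lengths are in m, angles in rad, forces in N, time in s.
With the tool pointing down it reaches from about 0.425 to 0.875 m from the base axis. Payload 4.7 kg.
Tool frame: the origin (TCP) lies between the finger pads; the fingertips stand 14 mm ahead of it and the grasp point (between the pads) lies 5 mm behind it; z points along the fingers, y is the line along which they close (so a half turn about z gives the same grasp; the last joint's range is limited). The gripper opens to 85 mm and grips with 20 to 120 N. Pads are 22 mm wide; open, the fingers measure 114 mm over their backs; the gripper's body (76 mm by 85 mm) begins 54 mm behind the grasp point. The pads swing forward as they close: fully open they stand 13 mm farther back than shut.
Start: joints at [-1.313, 0.321, -0.07, 1.45, 0.023, 1.371, -0.057], TCP at [0.157, 0.631, 0.245] pointing down, gripper open.
Joint ranges: [-2.86, 2.86], [-0.3, 2.09], [-1.38, 1.24], [0.06, 2.45], [-1.56, 4.7], [0.09, 2.05], [-2.69, 2.69]. Speed limits (rad/s): [2.57, 2.57, 3.14, 3.14, 3.14, 3.14, 3.14].

## Interface

Orientations are given as a unit quaternion [w, x, y, z].
In Python, from station import get_obs, get_image, get_calibration, close_job gives the robot as it stands.
- The arm moves only by the tool step_arm, never from a script. Its arguments are lists of equal length, an entry for each row: "xyz": the shift along the tool's x, y, z in mm, a list of three; "delta_rot": the turn, a rotation vector about the tool's x, y, z in degrees, a list of three; "grip": the closure, from 0 (fully open) to 1 (shut). In form: {"xyz": [[tx, ty, tz], ...], "delta_rot": [[rx, ry, rz], ...], "grip": [grip, ...]}. A call has 1 to 10 rows; each row shifts and turns the commanded pose from where the row before left it, along the tool's axes as they then stand; what a row does not reach is not made up. A row lasts 1/10 s, in which the tool goes at most 50 mm and 8.59 degrees, less where a joint would pass 70% of its speed; a pose out of reach is approached as far as the arm can. A call is refused whole if a number of a shift passes 50 or a number of a turn 8.59, either way. A call with a gripper value outside its range is refused whole. The fingers move at their own pace and stop on an object; "newtons" is the grip in N (left out, the last holds). Time passes only in rows, so rows that do not move let the fingers close. It gives the time, the measured TCP pose, the force, the opening and the grip force at its end, in the units of the state.
- get_obs(): the state, without advancing time (a new reading comes with each control period).
- get_image(name): name is "side" or "top" or "wrist"; returns (picture, depth): 480x640x3 uint8, blue, green, red; 480x640 float32, m along the optical axis (not along the pixel's ray), 0 where there is no reading.
- get_calibration(name): a dict with "fovy" (degrees; the focal length in pixels is half the picture's height over the tangent of half this angle, whatever the lens; pixels are square), "cx", "cy" (the principal point, pixels), "world_from_camera" (4x4, takes a point from camera to world coordinates); the wrist camera has in their place "tool_from_camera" (4x4, takes a point from camera to tool coordinates, whose origin is the TCP and whose axes are the flange's). Camera axes: x right, y down, z forward; pixel columns grow to the right and rows downward; lengths in m; the calibration is good to about 2 mm. The wrist camera is an equidistant fisheye: a pixel r from the principal point sees the ray r / f radians off the axis. A picture is of the moment at which its call begins: read the wrist's pose just before it. get_calibration takes no time and is no camera call.
- close_job(): hands the job in; it is judged then, once.
The state is a dict: "time": time; "qpos": joint angles; "joint_velocities": joint speeds; "effort": joint torques, N m; "eef_pos": TCP position; "tool_rot": TCP orientation; "wrist_force": force on the tool from outside, world axes, zero at the start; "wrist_torque": the same for the moment, N m; "gripper_width": opening from 0.0 (shut) to 1.0 (fully open); "finger_force": force on a finger pad.
Only numpy, scipy, OpenCV 4.12 (cv2) and the standard library are available. Lean on these libraries where they do the work, as an engineer would, in place of code of your own. Each camera call takes 0.05 s, during which the arm holds its last target. There are 200 camera calls.

## Working session

There is one attempt and no reset: what is moved stays moved. The work goes in short steps, Python scripts to look and compute and a tool call to move; the robot and the scene stay as the last step left them, time stands still between calls to the robot, and variables do not carry over. Pictures are saved under pics/ and viewed, at most 11 in all, crops included, and the job is handed in when it is done.

Besides the shell and the picture viewer there is one more tool, called after "Request:" by a JSON object that holds its "fn" and its "kwargs". step_arm: Moves the arm, as the interface text tells. Its arguments: {"type":"object","properties":{"xyz":{"type":"array","items":{"type":"array","items":{"type":"number"}}},"delta_rot":{"type":"array","items":{"type":"array","items":{"type":"number"}}},"grip":{"type":"array","items":{"type":"number"}},"newtons":{"type":"number"}},"required":["xyz","delta_rot","grip"]}

```bash
mkdir -p pics; ls; cat > h.py <<'E'
import numpy as np, cv2
from station import *
from scipy.spatial.transform import Rotation as R
def cal(n):
    c=get_calibration(n); f=240/np.tan(np.radians(c["fovy"]/2)); return c,f
def pt(n,u,v,d):
    c,f=cal(n); p=np.array([(u-c["cx"])/f*d,(v-c["cy"])/f*d,d,1]); return (np.array(c["world_from_camera"])@p)[:3]
def ray(n,u,v,z):
    c,f=cal(n); T=np.array(c["world_from_camera"]); d=T[:3,:3]@np.array([(u-c["cx"])/f,(v-c["cy"])/f,1]); o=T[:3,3]
    return o+d*(z-o[2])/d[2]
def rotm():
    q=get_obs()["tool_rot"]; return R.from_quat([q[1],q[2],q[3],q[0]])
E
python3 - <<'E'
from h import *
np.set_printoptions(precision=4,suppress=True)
for n in("side","top"):
    im,d=get_image(n); cv2.imwrite(f"pics/{n}0.png",im); np.save(f"pics/{n}0.npy",d); print(n,get_calibration(n),(d>0).mean())
o=get_obs();print(o);print(rotm().as_matrix());print(get_calibration("wrist"))
E
```

```text
pics
side {'fovy': 44.333149685216945, 'cx': 324.92485392866104, 'cy': 241.25182277905404, 'world_from_camera': array([[ 0.865 , -0.3732,  0.3355,  0.2015],
       [-0.5018, -0.6437,  0.5777, -0.704 ],
       [ 0.0004, -0.6681, -0.7441,  0.8677],
       [ 0.    ,  0.    ,  0.    ,  1.    ]])} 0.996005859375
top {'fovy': 42.004032121408876, 'cx': 327.7475891332734, 'cy': 243.67179955568932, 'world_from_camera': array([[ 0.0225, -0.9933,  0.1137,  0.41  ],
       [-0.9995, -0.025 , -0.0203, -0.0625],
       [ 0.023 , -0.1131, -0.9933,  1.3867],
       [ 0.    ,  0.    ,  0.    ,  1.    ]])} 0.996005859375
{'time': 0.1, 'qpos': array([-1.3129,  0.3217, -0.0701,  1.4516,  0.0226,  1.3708, -0.0569]), 'joint_velocities': array([-0.0001, -0.0015,  0.001 , -0.0018,  0.0006,  0.0014,  0.001 ]), 'effort': array([  0.0003, -49.4883,  -0.3838, -31.5211,   0.013 ,   0.0075,
         0.    ]), 'eef_pos': array([0.1568, 0.6303, 0.2443]), 'tool_rot': array([-0.0001,  0.1216,  0.9926, -0.0009]), 'wrist_force': array([-0.2619,  0.4801,  0.1297]), 'wrist_torque': array([ 0.0444,  0.0278, -0.0162]), 'finger_force': 0.0, 'gripper_width': 0.9980731205704426}
[[-0.9704  0.2414 -0.0003]
 [ 0.2414  0.9704 -0.0017]
 [-0.0001 -0.0017 -1.    ]]
{'fovy': 65.70646984690485, 'cx': 312.2705938263289, 'cy': 239.88360814365868, 'tool_from_camera': array([[ 0.    , -0.9585, -0.2849,  0.0721],
       [ 1.    ,  0.0001, -0.0002, -0.0003],
       [ 0.0002, -0.2849,  0.9585, -0.1289],
       [ 0.    ,  0.    ,  0.    ,  1.    ]])}
```

View pics/top0.png

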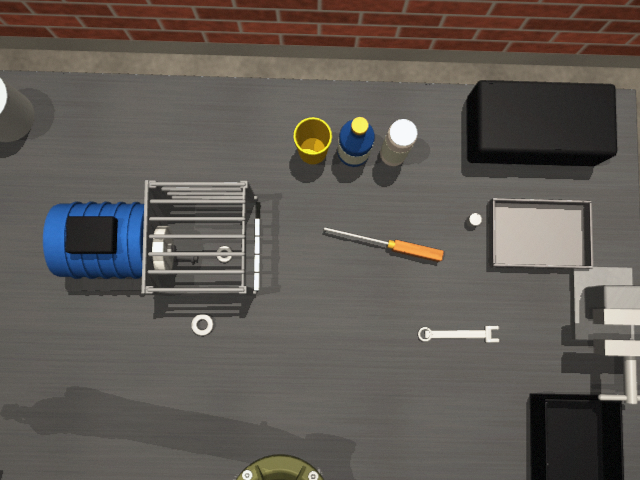

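View pics/side0.png

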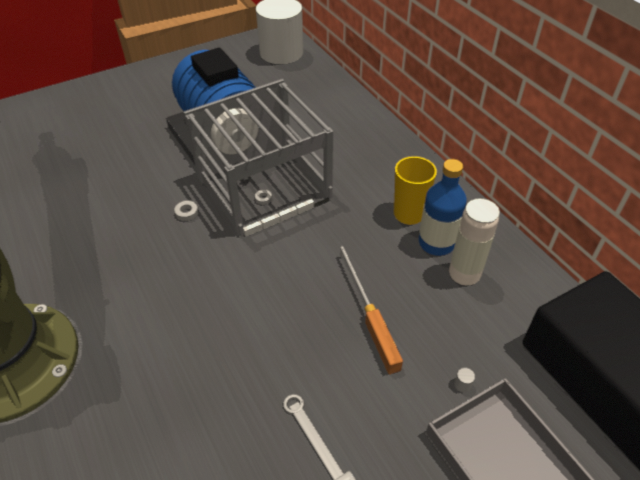

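The top view shows the guard at left, its opening facing image right (-y) at col ~257, and the washer at (224,254). The rod runs from its handle at (420,250) to its tip at (325,231), and a look-alike washer sits at (202,324). The side view shows slats from (245,228) to (313,203), with the right end apparently empty. I'll measure and zoom in.

```bash
python3 - <<'E'
from h import *
np.set_printoptions(precision=4,suppress=True)
s=cv2.imread("pics/side0.png");t=cv2.imread("pics/top0.png")
a=cv2.resize(s[140:250,170:350],None,fx=4.4,fy=4.4,interpolation=cv2.INTER_CUBIC)[:484,:780]
cv2.imwrite("pics/z1.png",a)
b=cv2.resize(t[170:310,130:350],None,fx=3.6,fy=3.6,interpolation=cv2.INTER_CUBIC)
cv2.imwrite("pics/z2.png",b)
# handle by colour
for n,im in(("top",t),("side",s)):
    d=np.load(f"pics/{n}0.npy")
    hsv=cv2.cvtColor(im,cv2.COLOR_BGR2HSV)
    m=cv2.inRange(hsv,(5,150,120),(20,255,255)); 
    if n=="side": m[:230]=0
    else: m[:200]=0
    k,l,st,c=cv2.connectedComponentsWithStats(m); i=1+np.argmax(st[1:,4]); print(n,st[i],c[i])
    v,u=np.where(l==i); P=np.array([pt(n,x,y,d[y,x]) for x,y in zip(u,v)])
    print("z pct",np.percentile(P[:,2],[2,50,98]))
    Q=P[P[:,2]>np.percentile(P[:,2],60)-0.004] 
    r=cv2.minAreaRect((Q[:,:2]*1000).astype(np.float32)); print("rect mm",r)
E
```

```text
top [388 240  55  21 543] [417.1363 249.6611]
z pct [0.0266 0.0328 0.0388]
rect mm ((513.6883544921875, -187.56427001953125), (83.34269714355469, 314.10601806640625), 24.814105987548828)
side [365 304  37  61 827] [382.9262 334.9335]
z pct [0.0297 0.0341 0.0373]
rect mm ((409.8946838378906, -479.7489929199219), (609.0164184570312, 63.69659423828125), 53.07098388671875)
```

View pics/z1.png

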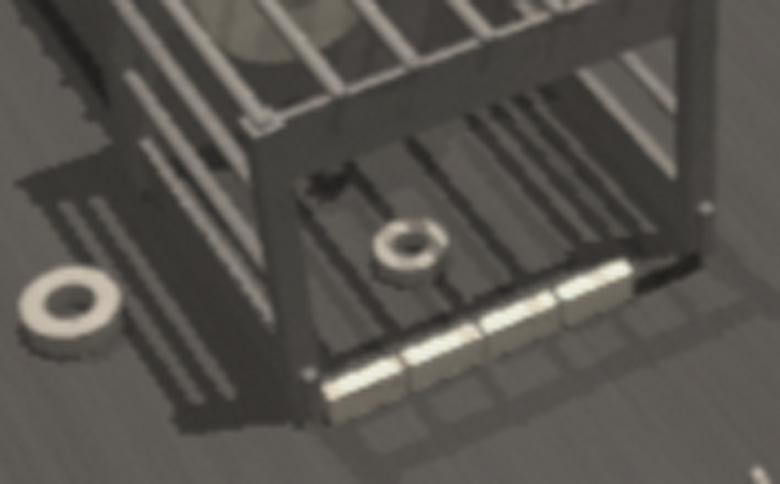

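View pics/z2.png

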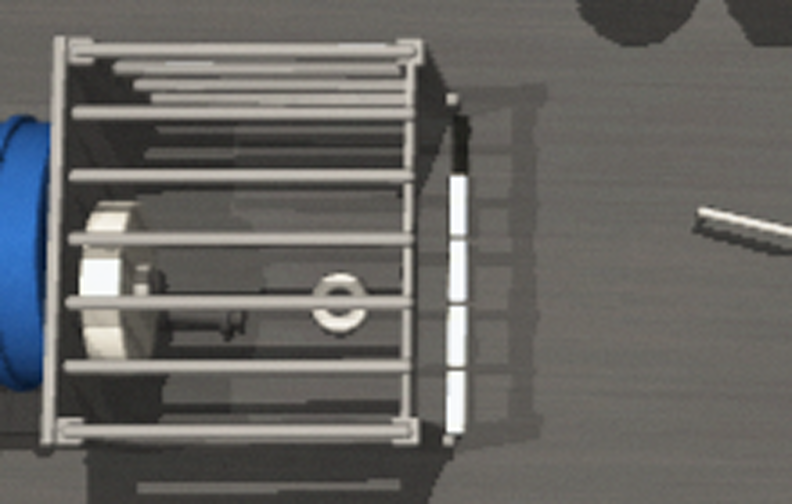

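Zoomed, four bright slats are visible, with the place at the large-x end (z1 near (665,275)) dark. The washer sits about mid-guard. I'll check depth at the dark place and measure the poses.

```bash
python3 - <<'E'
from h import *
np.set_printoptions(precision=4,suppress=True)
s=cv2.imread("pics/side0.png");t=cv2.imread("pics/top0.png");dt=np.load("pics/top0.npy");ds=np.load("pics/side0.npy")
print("dark place top:",[pt("top",u,v,dt[v,u]) for u,v in((257,205),(258,210),(258,214))])
print("slat top:",[pt("top",257,v,dt[v,257]) for v in(224,245,260,285)])
print("dark side:",[pt("side",u,v,ds[v,u]) for u,v in((323,202),(326,200),(320,204))])
# slat mask
hs=lambda im:cv2.cvtColor(im,cv2.COLOR_BGR2GRAY)
m=(hs(t)>200).astype(np.uint8); m[:, :250]=0; m[:,266:]=0; m[:190]=0;m[300:]=0
c=max(cv2.findContours(m,0,2)[0],key=cv2.contourArea); r=cv2.minAreaRect(c); print("slat rect",r)
for p in cv2.boxPoints(r): print("  corner",ray("top",*p,.018))
v,u=np.where(m>0); 
for lo,hi in((218,222),(288,296)):
    k=(v>=lo)&(v<=hi); print("ends",v.min(),v.max())
# rod
h=cv2.cvtColor(t,cv2.COLOR_BGR2HSV); m=cv2.inRange(h,(5,130,120),(20,255,255)); m[:225]=0; m[:,:380]=0
c=max(cv2.findContours(m,0,2)[0],key=cv2.contourArea); r=cv2.minAreaRect(c); print("handle rect",r)
bp=np.array([ray("top",*p,.034) for p in cv2.boxPoints(r)]); print(bp)
print("handle c",bp.mean(0))
g=hs(t); m=(g>130).astype(np.uint8); m[:225]=0;m[255:]=0;m[:,:315]=0;m[:,392:]=0
c=max(cv2.findContours(m,0,1)[0],key=cv2.contourArea); c=c[:,0]; i=c[:,0].argmin(); print("tip px",c[i],"min/max",c.min(0),c.max(0)); print("tip", ray("top",*(c[i]+.5),.031))
vx,vy,x0,y0=cv2.fitLine(np.argwhere(m>0)[:,::-1].astype(np.float32),2,0,.01,.01).ravel()
p1,p2=[ray("top",x0+vx*k,y0+vy*k,.028) for k in(-30,30)]; print("shaft line",p1,p2,"dir deg",np.degrees(np.arctan2(*(p1-p2)[1::-1])))
# washers
from itertools import product
for n,im,d,(u0,v0,w) in(("top",t,dt,(224,254,13)),("side",s,ds,(263,197,13)),("top",t,dt,(202,324,16))):
    g=hs(im); m=np.zeros_like(g); sub=g[v0-w:v0+w,u0-w:u0+w]; m[v0-w:v0+w,u0-w:u0+w]=(sub>120)
    c=max(cv2.findContours(m,0,1)[0],key=cv2.contourArea); x,y,ww,hh=cv2.boundingRect(c); e=cv2.minEnclosingCircle(c)
    print(n,"washer box",x,y,ww,hh,e, ray(n,*e[0],.012))
# guard top posts depth
z=[pt("top",u,v,dt[v,u]) for u,v in((245,185),(245,290),(150,185),(147,290))]; print(z)
# guard frame top outline
P=lambda n,u,v,d:pt(n,u,v,d)
for n,u,v in(("wrench",460,334),("socket",475,218)): print(n,ray("top",u,v,.01))
E
```

```text
dark place top: [array([ 0.6521,  0.07  , -0.0013]), array([ 0.6406,  0.0672, -0.    ]), array([0.6314, 0.0668, 0.0012])]
slat top: [array([0.6065, 0.0667, 0.0167]), array([0.5601, 0.0653, 0.0141]), array([0.5266, 0.0637, 0.0189]), array([0.472 , 0.0619, 0.0173])]
dark side: [array([ 0.6449,  0.0679, -0.0001]), array([0.6527, 0.0686, 0.0014]), array([0.635 , 0.0632, 0.0029])]
slat rect ((256.0, 281.0), (16.0, 4.0), 90.0)
  corner [0.498  0.0693 0.018 ]
  corner [0.4982 0.0606 0.018 ]
  corner [0.4633 0.0594 0.018 ]
  corner [0.4631 0.0681 0.018 ]
ends 219 289
ends 219 289
handle rect ((415.10491943359375, 249.05409240722656), (56.458194732666016, 10.707588195800781), 13.240520477294922)
[[ 0.5589 -0.2183  0.034 ]
 [ 0.5819 -0.2234  0.034 ]
 [ 0.5565 -0.344   0.034 ]
 [ 0.5335 -0.3387  0.034 ]]
handle c [ 0.5577 -0.2811  0.034 ]
tip px [324 227] min/max [324 227] [391 247]
tip [ 0.6005 -0.0823  0.031 ]
shaft line [ 0.5967 -0.0964  0.028 ] [ 0.5698 -0.2252  0.028 ] dir deg 78.20674947592322
top washer box 211 246 26 16 ((223.5, 253.5), 12.589778900146484) [0.5397 0.1384 0.012 ]
side washer box 255 190 17 11 ((263.0, 195.0), 8.24631118774414) [0.5403 0.1385 0.012 ]
top washer box 191 314 22 22 ((201.7142791748047, 324.1428527832031), 11.088800430297852) [0.3845 0.1792 0.012 ]
[array([0.6617, 0.0787, 0.1694]), array([0.455 , 0.0713, 0.1667]), array([0.657 , 0.2656, 0.1676]), array([0.4504, 0.2596, 0.1695])]
wrench [ 0.3756 -0.3849  0.01  ]
socket [ 0.6336 -0.4191  0.01  ]
```

The dark place is at bench level, so the gap is the end place at x ≈ 0.64, y ≈ 0.067. The washer is at (0.540, 0.1385) and the rod origin at about (0.556, -0.289), heading 78°. First I'll turn the tool and lift.

Request:
{"fn": "step_arm", "kwargs": {"xyz": [[0,0,-5],[0,0,-5],[0,0,-5],[0,0,-5],[0,0,-5],[0,0,-5],[0,0,-5],[0,0,-5],[0,0,-5],[0,0,-5]], "delta_rot": [[0,0,8],[0,0,8],[0,0,8],[0,0,8],[0,0,8],[0,0,8],[0,0,8],[0,0,8],[0,0,8],[0,0,8]], "grip": [0,0,0,0,0,0,0,0,0,0]}}

```text
time: 1.1
eef_pos: [0.1569, 0.6305, 0.2949]
tool_rot: [0.0, 0.733, 0.68, -0.0]
wrist_force: [0.1, 0.3, -0.0]
gripper_width: 0.997
finger_force: 0.0
```

```bash
cat >> h.py <<'E'
def go(x,y,z,head):
    """remaining shift (tool mm) after turning so that tool x heads at `head` deg; and current tilt"""
    o=get_obs(); M=rotm().as_matrix(); h=np.degrees(np.arctan2(M[1,0],M[0,0]))
    turn=-(head-h); a=np.radians(head); d=(np.array([x,y,z])-o["eef_pos"])*1000
    print("t",round(o["time"],2),"tcp",o["eef_pos"].round(4),"head",h.round(2),"tilt",M[:2,2].round(4),"F",o["wrist_force"].round(2),"turn",turn.round(2),
      "shift@head",np.round([d[0]*np.cos(a)+d[1]*np.sin(a), d[0]*np.sin(a)-d[1]*np.cos(a), -d[2]],1))
E
python3 - <<'E'
from h import *
for p in((.36,.40,.29),(.5,.05,.29),(.558,-.279,.1)): go(*p,78.15)
print(get_obs()["qpos"])
s=cv2.imread("pics/side0.png");g=cv2.cvtColor(s,6)
m=(g>190).astype(np.uint8);m[:190]=0;m[245:]=0;m[:,:235]=0;m[:,335:]=0
v,u=np.where(m>0);i=u.argmax();j=u.argmin();print("side slat-top ends",u[i],v[i],ray("side",u[i]+.5,v[i],.018),u[j],v[j],ray("side",u[j]-.5,v[j],.018))
E
```

```text
t 1.1 tcp [0.1569 0.6305 0.2949] head 85.7 tilt [-0.0002 -0.0011] F [ 0.1   0.34 -0.04] turn 7.55 shift@head [-183.9  246.1    4.9]
t 1.1 tcp [0.1569 0.6305 0.2949] head 85.7 tilt [-0.0002 -0.0011] F [ 0.1   0.34 -0.04] turn 7.55 shift@head [-497.7  455.     4.9]
t 1.1 tcp [0.1569 0.6305 0.2949] head 85.7 tilt [-0.0002 -0.0011] F [ 0.1   0.34 -0.04] turn 7.55 shift@head [-807.8  579.3  194.9]
[-1.45185011  0.30180534  0.10834725  1.37945268 -0.03226649  1.46314745
 -1.41990339]
side slat-top ends 312 200 [0.6198755  0.06781329 0.018     ] 244 228 [0.46288187 0.06699094 0.018     ]
```

Request:
{"fn": "step_arm", "kwargs": {"xyz": [[0,0,0],[-26,35,0],[-26,35,0],[-26,35,0],[-26,35,0],[-26,35,0],[-27,35,0],[-27,36,0],[-35,23,0],[-35,23,0]], "delta_rot": [[0,0,7.55],[0,0,0],[0,0,0],[0,0,0],[0,0,0],[0,0,0],[0,0,0],[0,0,0],[0,0,0],[0,0,0]], "grip": [0,0,0,0,0,0,0,0,0,0]}}

```text
time: 2.1
eef_pos: [0.393, 0.3216, 0.2948]
tool_rot: [0.0, 0.775, 0.632, -0.0]
wrist_force: [1.0, 0.7, 0.1]
gripper_width: 1.002
finger_force: 0.0
```

Request:
{"fn": "step_arm", "kwargs": {"xyz": [[-35,23,0],[-35,23,0],[-35,23,0],[-35,23,0],[-35,23,0],[-35,24,0],[-34,24,0],[-39,16,0],[-39,16,0],[-39,16,0]], "delta_rot": [[0,0,0],[0,0,0],[0,0,0],[0,0,0],[0,0,0],[0,0,0],[0,0,0],[0,0,0],[0,0,0],[0,0,0]], "grip": [0,0,0,0,0,0,0,0,0,0]}}

```text
time: 3.1
eef_pos: [0.5268, -0.0739, 0.2951]
tool_rot: [-0.0, 0.774, 0.633, 0.0]
wrist_force: [1.6, 1.0, -0.5]
gripper_width: 1.004
finger_force: 0.0
```

Request:
{"fn": "step_arm", "kwargs": {"xyz": [[-39,15,10],[-39,15,20],[-39,15,20],[-39,15,20],[-38,16,20],[0,0,20],[0,0,0],[0,0,0]], "delta_rot": [[0,0,0],[0,0,0],[0,0,0],[0,0,0],[0,0,0],[0,0,0],[0,0,0],[0,0,0]], "grip": [0,0,0,0,0,0,0,0]}}

```text
time: 3.9
eef_pos: [0.5628, -0.2765, 0.1851]
tool_rot: [-0.001, 0.774, 0.633, -0.0]
wrist_force: [-0.8, 0.5, 0.8]
gripper_width: 1.0
finger_force: 0.0
```

```bash
python3 - <<'E'
from h import *
go(.558,-.279,.1,78.15)
print(get_obs()["qpos"])
o=get_obs(); M=rotm().as_matrix()
im,d=get_image("wrist"); cv2.imwrite("pics/w1.png",im)
c=get_calibration("wrist"); f=240/np.tan(np.radians(c["fovy"]/2)); T=np.array(c["tool_from_camera"])
def wray(u,v,z):
    x,y=u-c["cx"],v-c["cy"]; r=np.hypot(x,y); th=r/f; dd=np.array([np.sin(th)*x/r,np.sin(th)*y/r,np.cos(th)])
    D=M@T[:3,:3]@dd; O=o["eef_pos"]+M@T[:3,3]; return O+D*(z-O[2])/D[2]
h=cv2.cvtColor(im,cv2.COLOR_BGR2HSV); m=cv2.inRange(h,(5,130,100),(20,255,255))
ct=max(cv2.findContours(m,0,1)[0],key=cv2.contourArea)[:,0]; print("area",m.sum()/255)
P=np.array([wray(*p,.034) for p in ct]); r=cv2.minAreaRect((P[:,:2]*1000).astype(np.float32)); print(r, cv2.boxPoints(r))
E
```

```text
t 3.9 tcp [ 0.5628 -0.2765  0.1851] head 78.54 tilt [-0.0009  0.001 ] F [-0.8   0.46  0.83] turn 0.39 shift@head [-3.4 -4.2 85.1]
[-0.29191838  0.41850648  0.910888    1.6169394  -0.34241436  1.27684264
  0.47809508]
area 4465.0
((557.677490234375, -281.4438171386719), (120.67179870605469, 23.683141708374023), 78.21895599365234) [[ 533.7665  -338.091  ]
 [ 556.9507  -342.92645]
 [ 581.5885  -224.79663]
 [ 558.4043  -219.96118]]
```

View pics/w1.png

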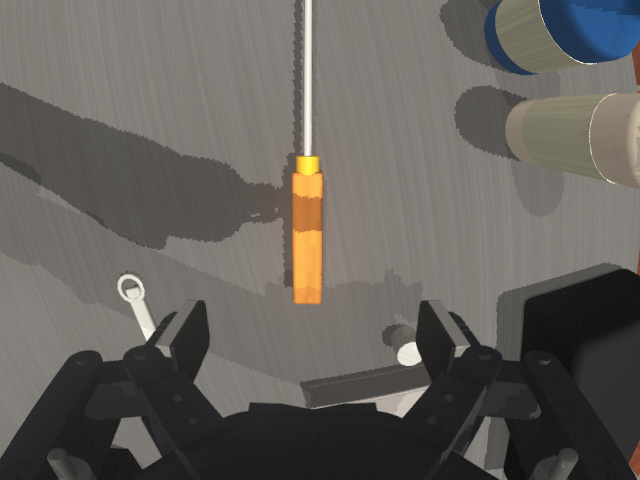

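The rod's handle is centred under the tool at (307,235), and the rear end gives an origin of (0.5566, -0.2867). I'll descend and grip.

Request:
{"fn": "step_arm", "kwargs": {"xyz": [[-1,-4,30],[0,0,35],[0,0,35],[0,0,25],[0,0,15],[0,0,12],[0,0,11],[0,0,0],[0,0,0],[0,0,0]], "delta_rot": [[0,0,0.3],[0,0,0],[0,0,0],[0,0,0],[0,0,0],[0,0,0],[0,0,0],[0,0,0],[0,0,0],[0,0,0]], "grip": [0,0,0,0,0,0,0,0,0,0]}}

```text
time: 4.95
eef_pos: [0.5593, -0.2782, 0.0234]
tool_rot: [0.001, 0.776, 0.631, 0.0]
wrist_force: [0.6, 0.5, 0.3]
gripper_width: 1.002
finger_force: 0.0
```

```bash
python3 - <<'E'
from h import *
go(.5587,-.277,.022,78.2)
E
```

```text
t 4.95 tcp [ 0.5593 -0.2782  0.0234] head 78.18 tilt [ 0.0017 -0.0005] F [0.57 0.48 0.33] turn -0.02 shift@head [ 1.  -0.8  1.4]
```

Request:
{"fn": "step_arm", "kwargs": {"xyz": [[1,-1,1],[0,0,0],[0,0,0],[0,0,0],[0,0,0],[0,0,0],[0,0,0],[0,0,0],[0,0,0],[0,0,0]], "delta_rot": [[0,0,0],[0,0,0],[0,0,0],[0,0,0],[0,0,0],[0,0,0],[0,0,0],[0,0,0],[0,0,0],[0,0,0]], "grip": [0.5,0.8,1,1,1,1,1,1,1,1], "newtons": 70}}

```text
time: 5.95
eef_pos: [0.5581, -0.2767, 0.0216]
tool_rot: [0.0, 0.776, 0.631, 0.0]
wrist_force: [0.2, -0.1, 3.6]
gripper_width: 0.263
finger_force: 69.6
```

Request:
{"fn": "step_arm", "kwargs": {"xyz": [[0,0,-5],[0,0,-10],[0,0,-10],[0,0,-10],[0,0,0],[0,0,0]], "delta_rot": [[0,0,0],[0,0,0],[0,0,0],[0,0,0],[0,0,0],[0,0,0]], "grip": [1,1,1,1,1,1]}}

```text
time: 6.55
eef_pos: [0.5581, -0.2765, 0.0567]
tool_rot: [0.0, 0.776, 0.631, 0.0]
wrist_force: [0.3, -0.5, -1.6]
gripper_width: 0.267
finger_force: 69.1
```

```bash
python3 - <<'E'
from h import *
np.set_printoptions(precision=4,suppress=True)
go(.5587,-.277,.052,78.2)
for n in("side","top"):
    o=get_obs();im,d=get_image(n); cv2.imwrite(f"pics/{n}1.png",im)
    a=cv2.imread(f"pics/{n}1.png")
    (u0,u1,v0,v1)=(315,385,215,245) if n=="top" else (325,375,225,300)
    c=cv2.resize(im[v0:v1,u0:u1],None,fx=7,fy=7,interpolation=cv2.INTER_CUBIC); cv2.imwrite(f"pics/{n}1z.png",c)
A=cv2.imread("pics/top1z.png");B=cv2.imread("pics/side1z.png")
H=max(A.shape[0],B.shape[0]); C=np.zeros((min(600,H),A.shape[1]+B.shape[1],3),np.uint8); C[:A.shape[0],:A.shape[1]]=A; C[:B.shape[0],A.shape[1]:]=B[:600]
cv2.imwrite("pics/c1.png",C[:,:800]); print(A.shape,B.shape,C.shape)
E
```

```text
t 6.55 tcp [ 0.5581 -0.2765  0.0567] head 78.19 tilt [0.0009 0.0001] F [ 0.29 -0.53 -1.56] turn -0.01 shift@head [-0.4  0.7  4.7]
(210, 490, 3) (525, 350, 3) (525, 840, 3)
```

View pics/c1.png

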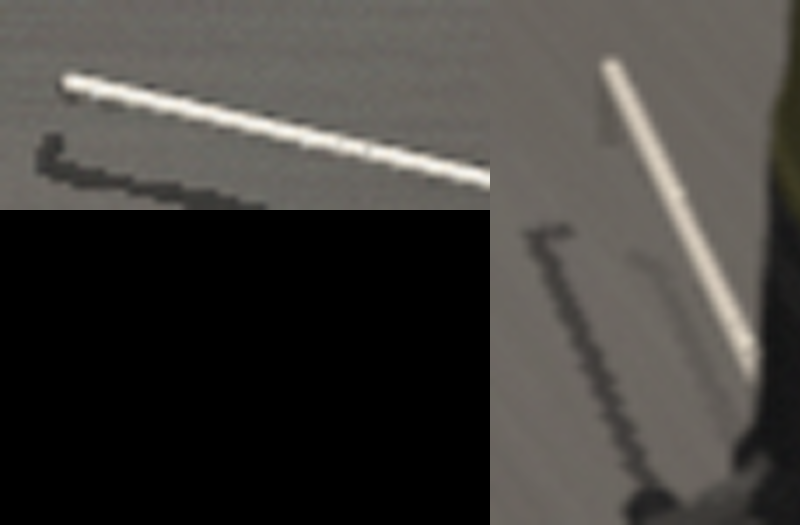

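Both crops show the shaft end at top (323.9,226.4) and side (342.1,233.9), with the leg hanging down below it. I'll triangulate the tip against the model.

```bash
python3 - <<'E'
from h import *
np.set_printoptions(precision=4,suppress=True)
def tri(a,b):
    o,d=[],[]
    for n,p in(("top",a),("side",b)):
        p0=ray(n,*p,0);p1=ray(n,*p,.1);o.append(p0);d.append((p1-p0)/np.linalg.norm(p1-p0))
    A=np.stack([d[0],-d[1]],1); s=np.linalg.lstsq(A,o[1]-o[0],rcond=None)[0]
    x,y=o[0]+s[0]*d[0],o[1]+s[1]*d[1]; return (x+y)/2,np.linalg.norm(x-y)
print(tri((323.9,226.4),(342.1,233.9)))
im=cv2.imread("pics/top1.png"); g=cv2.cvtColor(im,6)
m=(g>150).astype(np.uint8); m[:222]=0;m[250:]=0;m[:,:318]=0;m[:,380:]=0
vx,vy,x0,y0=cv2.fitLine(np.argwhere(m>0)[:,::-1].astype(np.float32),2,0,.01,.01).ravel()
p=[ray("top",x0+vx*k,y0+vy*k,.064) for k in(-25,25)]; d=p[0]-p[1]; d*=np.sign(d[1]); d/=np.linalg.norm(d)
o=get_obs(); print("shaft head",np.degrees(np.arctan2(d[1],d[0])),"at tcp+200:",p[0]+d*((o["eef_pos"]+200e-3*np.array([.2045,.979,0])-p[0])@d), "expect",o["eef_pos"]+200e-3*np.array([.2045,.979,0]))
E
```

```text
(array([ 0.599 , -0.0808,  0.0653]), np.float64(0.0019947075162621403))
shaft head 78.26333648807122 at tcp+200: [ 0.5992 -0.0805  0.064 ] expect [ 0.5985 -0.0804  0.056 ]
```

Request:
{"fn": "step_arm", "kwargs": {"xyz": [[0,0,-4],[0,0,-5],[0,0,0],[25,-3,0],[40,-3,0],[34,0,0],[10,0,0],[0,0,0],[0,0,0]], "delta_rot": [[0,0,-4.5],[0,0,-5],[0,0,-4],[0,0,0],[0,0,0],[0,0,0],[0,0,0],[0,0,0],[0,0,0]], "grip": [1,1,1,1,1,1,1,1,1]}}

```text
time: 7.55
eef_pos: [0.5485, -0.169, 0.0654]
tool_rot: [0.0, 0.697, 0.717, -0.0]
wrist_force: [-0.4, -0.6, -1.6]
gripper_width: 0.269
finger_force: 68.9
```

```bash
python3 - <<'E'
from h import *
np.set_printoptions(precision=4,suppress=True)
go(.5459,-.0594,.066,91.7)
im,d=get_image("top"); cv2.imwrite("pics/top2.png",im); g=cv2.cvtColor(im,6)
e=get_obs()["eef_pos"]; m=(g>150).astype(np.uint8); m[:225]=0;m[265:]=0;m[:,:266]=0;m[:,330:]=0
k,l,st,c=cv2.connectedComponentsWithStats(m);i=1+st[1:,4].argmax(); print(st[i])
v,u=np.where(l==i); a=u.min(); print("end",ray("top",a,v[u<=a+2].mean()+.5,.074),"model leg", e+.198*np.array([-.0297,.9996,0]))
E
```

```text
t 7.55 tcp [ 0.5485 -0.169   0.0654] head 91.65 tilt [ 0.0001 -0.0012] F [-0.37 -0.64 -1.59] turn -0.05 shift@head [109.7   0.6  -0.6]
[271 249  59   3 173]
end [0.5421 0.0299 0.074 ] model leg [0.5426 0.0282 0.0655]
```

Request:
{"fn": "step_arm", "kwargs": {"xyz": [[20,0,0],[30,0,0],[30,0,0],[20,0.5,0],[9.5,0,0],[0,0,0],[0,0,0]], "delta_rot": [[0,0,0],[0,0,0],[0,0,0],[0,0,0],[0,0,0],[0,0,0],[0,0,0]], "grip": [1,1,1,1,1,1,1]}}

```text
time: 8.3
eef_pos: [0.546, -0.0605, 0.0655]
tool_rot: [0.001, 0.697, 0.717, -0.0]
wrist_force: [1.2, -0.9, -1.6]
gripper_width: 0.266
finger_force: 68.9
```

```bash
python3 - <<'E'
from h import *
np.set_printoptions(precision=4,suppress=True)
go(.5459,-.0594,.066,91.7)
a,_=get_image("top"); b,_=get_image("side")
A=cv2.resize(a[205:300,195:270],None,fx=5,fy=5,interpolation=2); B=cv2.resize(b[160:240,225:305],None,fx=5,fy=5,interpolation=2)
C=np.zeros((475,775,3),np.uint8); C[:,:375]=A; C[:400,375:]=B; cv2.imwrite("pics/c2.png",C)
E
```

```text
t 8.3 tcp [ 0.546  -0.0605  0.0655] head 91.56 tilt [ 0.0004 -0.0013] F [ 1.22 -0.9  -1.57] turn -0.14 shift@head [ 1.1 -0.  -0.5]
```

View pics/c2.png

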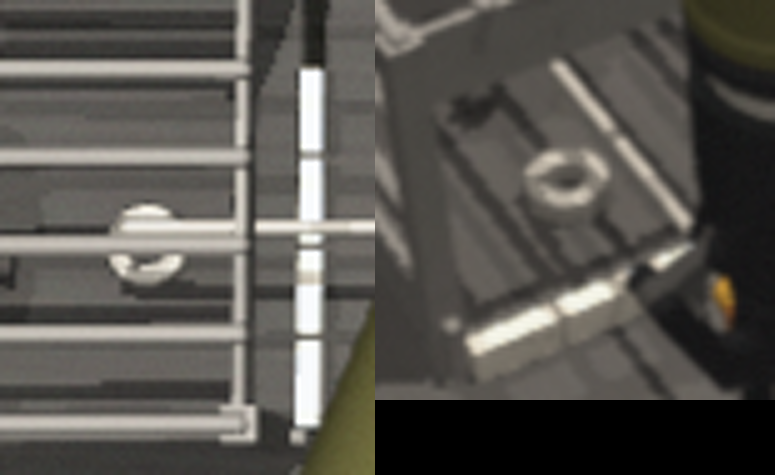

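The top crop shows the shaft end at about (225,250.4) over the washer at (224.2,254). The side crop shows the shaft end at (261,172.4) and the washer's top face centre at (263.4,195.6). I'll check these numerically.

```bash
python3 - <<'E'
from h import *
np.set_printoptions(precision=4,suppress=True)
for z in(.070,.074): print("side shaft end",ray("side",261,172.4,z),"top shaft end",ray("top",223,250.4,z))
print("washer side",ray("side",263.4,195.6,.012),"top",ray("top",224.2,254,.012))
e=get_obs()["eef_pos"];print("model leg",e+.198*np.array([-.0277,.9996,0]))
E
```

```text
side shaft end [0.5431 0.1433 0.07  ] top shaft end [0.5408 0.1313 0.07  ]
side shaft end [0.5414 0.139  0.074 ] top shaft end [0.5404 0.1307 0.074 ]
washer side [0.5402 0.1365 0.012 ] top [0.5386 0.1368 0.012 ]
model leg [0.5404 0.1374 0.0655]
```

Request:
{"fn": "step_arm", "kwargs": {"xyz": [[0,0,12],[0,0,12],[0,0,6],[0,0,2],[0,0,2],[0,0,1],[0,0,0],[0,0,0]], "delta_rot": [[0,0,0],[0,0,0],[0,0,0],[0,0,0],[0,0,0],[0,0,0],[0,0,0],[0,0,0]], "grip": [1,1,1,1,1,1,1,1]}}

```text
time: 9.2
eef_pos: [0.5462, -0.0582, 0.0306]
tool_rot: [0.0, 0.697, 0.717, 0.0]
wrist_force: [-0.1, 0.2, -1.7]
gripper_width: 0.271
finger_force: 69.0
```

Request:
{"fn": "step_arm", "kwargs": {"xyz": [[0,0,2],[0,0,2],[0,0,2],[0,0,0.5],[0,0,0],[0,0,0]], "delta_rot": [[0,0,0],[0,0,0],[0,0,0],[0,0,0],[0,0,0],[0,0,0]], "grip": [1,1,1,1,1,1]}}

```text
time: 9.8
eef_pos: [0.546, -0.0583, 0.0238]
tool_rot: [0.0, 0.697, 0.717, 0.0]
wrist_force: [-0.6, 0.2, -2.1]
gripper_width: 0.269
finger_force: 69.0
```

```bash
python3 - <<'E'
from h import *
go(.6,-.06,.0235,91.7)
E
```

```text
t 9.8 tcp [ 0.546  -0.0583  0.0238] head 91.68 tilt [ 0.0001 -0.    ] F [-0.55  0.16 -2.08] turn -0.02 shift@head [-3.3 53.9  0.3]
```

The leg is in the hole with no contact load. Now I'll drag it sideways towards the gap.

Request:
{"fn": "step_arm", "kwargs": {"xyz": [[0,2,0],[0,3,0],[0,5,0],[0,6,0],[0,6,0],[0,6,0],[0,6,0],[0,6,0],[0,6,0],[0,6,0]], "delta_rot": [[0,0,0],[0,0,0],[0,0,0],[0,0,0],[0,0,0],[0,0,0],[0,0,0],[0,0,0],[0,0,0],[0,0,0]], "grip": [1,1,1,1,1,1,1,1,1,1]}}

```text
time: 10.8
eef_pos: [0.5984, -0.0567, 0.0238]
tool_rot: [-0.0, 0.697, 0.717, 0.0]
wrist_force: [0.0, -0.6, -1.8]
gripper_width: 0.266
finger_force: 69.0
```

Request:
{"fn": "step_arm", "kwargs": {"xyz": [[0,6,0],[0,6,0],[0,6,0],[0,6,0],[0,6,0],[0,6,0],[0,5,0],[0,4,0],[0,3,0],[0,2,0]], "delta_rot": [[0,0,0],[0,0,0],[0,0,0],[0,0,0],[0,0,0],[0,0,0],[0,0,0],[0,0,0],[0,0,0],[0,0,0]], "grip": [1,1,1,1,1,1,1,1,1,1]}}

```text
time: 11.8
eef_pos: [0.6481, -0.0553, 0.0238]
tool_rot: [-0.0, 0.697, 0.717, 0.0]
wrist_force: [0.4, 0.1, -1.4]
gripper_width: 0.274
finger_force: 69.0
```

```bash
python3 - <<'E'
from h import *
np.set_printoptions(precision=4,suppress=True)
go(.645,-.06,.0235,91.7)
a,_=get_image("top"); b,_=get_image("side"); cv2.imwrite("pics/top3.png",a);cv2.imwrite("pics/side3.png",b)
A=cv2.resize(a[180:275,195:270],None,fx=5,fy=5,interpolation=2); B=cv2.resize(b[145:225,265:345],None,fx=5,fy=5,interpolation=2)
C=np.zeros((475,775,3),np.uint8); C[:,:375]=A; C[:400,375:]=B; cv2.imwrite("pics/c3.png",C)
E
```

```text
t 11.8 tcp [ 0.6481 -0.0553  0.0238] head 91.68 tilt [-0.      0.0001] F [ 0.44  0.11 -1.38] turn -0.02 shift@head [-4.6 -3.2  0.3]
```

View pics/c3.png

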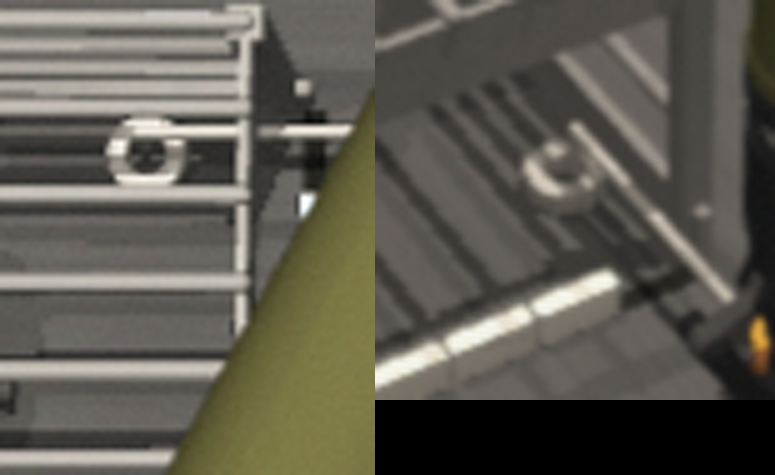

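The washer followed: top (224.2,211), side about (303.2,178.6). The side view shows the end slat ending at (617,275) in the crop, with the gap beyond it.

```bash
python3 - <<'E'
from h import *
np.set_printoptions(precision=4,suppress=True)
print("washer top",ray("top",224.2,211,.012),"side",ray("side",303.2,178.6,.012))
print("slat edge side", ray("side",(617-375)/5+265,272/5+145,.018), "top dark lo/hi",ray("top",257.5,218,.018),ray("top",257.5,200,.0))
o=get_obs();print(o["eef_pos"]+.198*np.array([-.0293,.9996,0]))
E
```

```text
washer top [0.6344 0.1408 0.012 ] side [0.6379 0.1411 0.012 ]
slat edge side [0.6224 0.0684 0.018 ] top dark lo/hi [0.6197 0.066  0.018 ] [0.6633 0.0691 0.    ]
[0.6424 0.1426 0.0238]
```

Request:
{"fn": "step_arm", "kwargs": {"xyz": [[0,1.5,0],[0,1.5,0],[0,0,0],[0,0,0],[0,-3,0],[0,-3,0],[0,0,0],[0,0,0]], "delta_rot": [[0,0,0],[0,0,0],[0,0,0],[0,0,0],[0,0,0],[0,0,0],[0,0,0],[0,0,0]], "grip": [1,1,1,1,1,1,1,1]}}

```text
time: 12.7
eef_pos: [0.6448, -0.0553, 0.0239]
tool_rot: [-0.0, 0.697, 0.717, 0.0]
wrist_force: [0.8, 0.4, -1.8]
gripper_width: 0.27
finger_force: 68.9
```

```bash
python3 - <<'E'
from h import *
np.set_printoptions(precision=4,suppress=True)
go(.6451,-.0553,.0238,91.7)
a,_=get_image("top"); cv2.imwrite("pics/top4.png",a); g=cv2.cvtColor(a,6)
for im,nm in((g,"new"),(cv2.cvtColor(cv2.imread("pics/top3.png"),6),"old")):
    m=np.zeros_like(im); m[200:225,212:237]=im[200:225,212:237]>125; m[:,237:]=0
    v,u=np.where(m>0); print(nm,u.min(),u.max(),v.min(),v.max(),len(u))
E
```

```text
t 12.7 tcp [ 0.6448 -0.0553  0.0239] head 91.68 tilt [0.0002 0.0002] F [ 0.79  0.42 -1.81] turn -0.02 shift@head [0.  0.3 0.1]
new 212 236 200 219 285
old 212 236 200 219 287
```

Request:
{"fn": "step_arm", "kwargs": {"xyz": [[-3,0,0],[-4,0,0],[-5,0,0],[-6,0,0],[-6,0,0],[-6,0,0],[-6,0,0],[-5,0,0],[-3,0,0],[-1,0,0]], "delta_rot": [[0,0,0],[0,0,0],[0,0,0],[0,0,0],[0,0,0],[0,0,0],[0,0,0],[0,0,0],[0,0,0],[0,0,0]], "grip": [1,1,1,1,1,1,1,1,1,1]}}

```text
time: 13.75
eef_pos: [0.6462, -0.101, 0.0239]
tool_rot: [0.0, 0.697, 0.717, -0.0]
wrist_force: [0.7, 1.0, -0.4]
gripper_width: 0.264
finger_force: 68.9
```

```bash
python3 - <<'E'
from h import *
np.set_printoptions(precision=4,suppress=True)
go(.6451,-.0553,.0238,91.7)
a,_=get_image("top"); b,_=get_image("side"); cv2.imwrite("pics/top5.png",a);cv2.imwrite("pics/side5.png",b)
A=cv2.resize(a[180:275,195:270],None,fx=5,fy=5,interpolation=2); B=cv2.resize(b[145:225,265:345],None,fx=5,fy=5,interpolation=2)
C=np.zeros((475,775,3),np.uint8); C[:,:375]=A; C[:400,375:]=B; cv2.imwrite("pics/c5.png",C)
E
```

```text
t 13.75 tcp [ 0.6462 -0.101   0.0239] head 91.64 tilt [ 0.0001 -0.0001] F [ 0.69  0.97 -0.36] turn -0.06 shift@head [45.7  0.3  0.1]
```

View pics/c5.png

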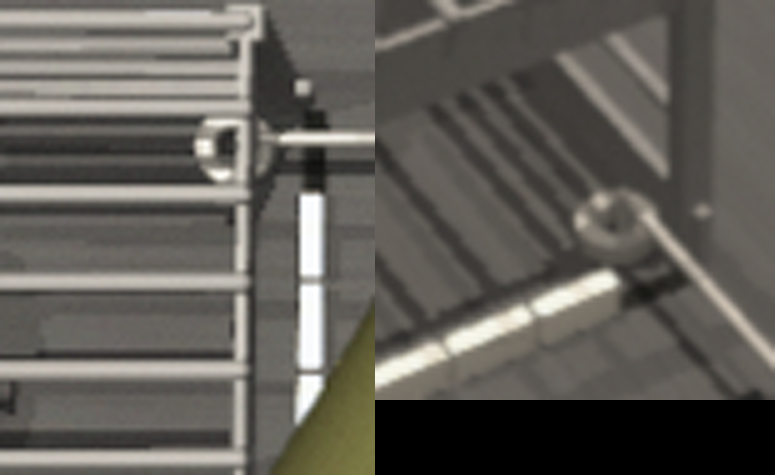

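The washer is now at the gap mouth: top crop centre (234,148) against the dark gap's middle at row 150. It's centred, so I'll pull gently.

Request:
{"fn": "step_arm", "kwargs": {"xyz": [[-2,0,0],[-2,0,0],[-2,0,0],[-2,0,0],[-2,0,0],[-2,0,0],[-2,0,0],[-2,0,0],[-2,0,0],[-2,0,0]], "delta_rot": [[0,0,0],[0,0,0],[0,0,0],[0,0,0],[0,0,0],[0,0,0],[0,0,0],[0,0,0],[0,0,0],[0,0,0]], "grip": [1,1,1,1,1,1,1,1,1,1]}}

```text
time: 14.85
eef_pos: [0.6468, -0.1205, 0.0238]
tool_rot: [-0.0, 0.697, 0.717, 0.0]
wrist_force: [-0.1, -0.6, -1.7]
gripper_width: 0.265
finger_force: 68.9
```

Request:
{"fn": "step_arm", "kwargs": {"xyz": [[-2,0,0],[-2,0,0],[-2,0,0],[-2,0,0],[-2,0,0],[-2,0,0],[-2,0,0],[-2,0,0]], "delta_rot": [[0,0,0],[0,0,0],[0,0,0],[0,0,0],[0,0,0],[0,0,0],[0,0,0],[0,0,0]], "grip": [1,1,1,1,1,1,1,1]}}

```text
time: 15.65
eef_pos: [0.6473, -0.1365, 0.0238]
tool_rot: [0.0, 0.697, 0.717, 0.0]
wrist_force: [-0.1, 0.7, -2.0]
gripper_width: 0.267
finger_force: 68.9
```

Request:
{"fn": "step_arm", "kwargs": {"xyz": [[-2,0,0],[-2,0,0],[-2,0,0],[-2,0,0],[-2,0,0],[-2,0,0],[-2,0,0],[-2,0,0]], "delta_rot": [[0,0,0],[0,0,0],[0,0,0],[0,0,0],[0,0,0],[0,0,0],[0,0,0],[0,0,0]], "grip": [1,1,1,1,1,1,1,1]}}

```text
time: 16.45
eef_pos: [0.6478, -0.1525, 0.0238]
tool_rot: [0.0, 0.697, 0.717, 0.0]
wrist_force: [0.5, 0.3, -1.2]
gripper_width: 0.266
finger_force: 68.9
```

```bash
python3 - <<'E'
from h import *
go(.6451,-.0553,.0238,91.7)
a,_=get_image("top"); cv2.imwrite("pics/top6.png",a); g=cv2.cvtColor(a,6)
m=np.zeros_like(g); m[198:217,236:290]=g[198:217,236:290]>125
k,l,st,c=cv2.connectedComponentsWithStats(m)
for i in range(1,k):
    if st[i,4]>8: print(st[i],c[i],ray("top",*c[i],.012))
E
```

```text
t 16.45 tcp [ 0.6478 -0.1525  0.0238] head 91.68 tilt [0.0001 0.    ] F [ 0.54  0.33 -1.22] turn -0.02 shift@head [97.3  0.2  0. ]
[236 198   9  19  73] [241.57534247 204.64383562] [0.64970967 0.10289957 0.012     ]
[257 202  33  15 202] [268.56930693 208.33663366] [0.6429839  0.04276766 0.012     ]
```

Request:
{"fn": "step_arm", "kwargs": {"xyz": [[-3,0,0],[-3,0,0],[-3,0,0],[-4,0,0],[-4,0,0],[-5,0,0],[-5,0,0],[-5,0,0],[-5,0,0],[-5,0,0]], "delta_rot": [[0,0,0],[0,0,0],[0,0,0],[0,0,0],[0,0,0],[0,0,0],[0,0,0],[0,0,0],[0,0,0],[0,0,0]], "grip": [1,1,1,1,1,1,1,1,1,1]}}

```text
time: 17.5
eef_pos: [0.649, -0.1948, 0.0238]
tool_rot: [0.0, 0.697, 0.717, 0.0]
wrist_force: [-0.1, 0.6, -0.2]
gripper_width: 0.266
finger_force: 68.9
```

Request:
{"fn": "step_arm", "kwargs": {"xyz": [[-5,0,0],[-5,0,0],[-5,0,0],[-5,0,0],[-4,0,0],[-3,0,0],[-3,0,0],[-2,0,0],[0,0,0],[5,0,0]], "delta_rot": [[0,0,0],[0,0,0],[0,0,0],[0,0,0],[0,0,0],[0,0,0],[0,0,0],[0,0,0],[0,0,0],[0,0,0]], "grip": [1,1,1,1,1,1,1,1,1,1]}}

```text
time: 18.5
eef_pos: [0.6495, -0.2223, 0.024]
tool_rot: [0.0, 0.697, 0.717, -0.0]
wrist_force: [0.3, -0.2, -1.1]
gripper_width: 0.266
finger_force: 68.9
```

```bash
python3 - <<'E'
from h import *
go(.6451,-.0553,.0238,91.7)
a,_=get_image("top"); cv2.imwrite("pics/top7.png",a); g=cv2.cvtColor(a,6)
m=np.zeros_like(g); m[195:225,268:350]=g[195:225,268:350]>125
k,l,st,c=cv2.connectedComponentsWithStats(m)
for i in range(1,k):
    if st[i,4]>8: print(st[i],c[i],ray("top",*c[i],.012)); v,u=np.where(l==i); q=v>=v.max()-7; print("washer cols",u[q].min(),u[q].max(), ray("top",(u[q].min()+u[q].max())/2+.5,209,.012))
cv2.imwrite("pics/c7.png",cv2.resize(a[180:300,200:400],None,fx=4,fy=4,interpolation=2))
E
```

```text
t 18.5 tcp [ 0.6495 -0.2223  0.024 ] head 91.61 tilt [ 0.0001 -0.0009] F [ 0.34 -0.18 -1.1 ] turn -0.09 shift@head [167.1   0.5   0.2]
[290 201  60  16 302] [310.95033113 207.89403974] [ 0.64647266 -0.05136091  0.012     ]
washer cols 290 306 [ 0.64324726 -0.0237374   0.012     ]
```

View pics/c7.png

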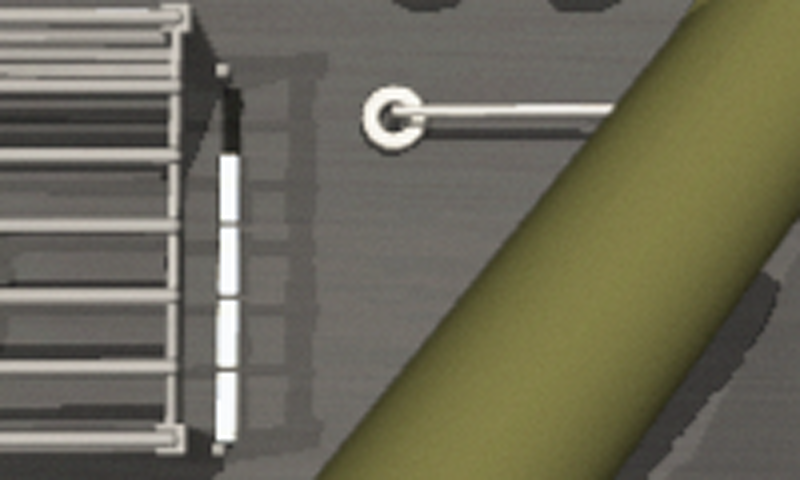

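The washer lies clear at (0.643, -0.022), more than 60 mm in front of the slats. I'll lift the leg out and take the rod back to its place.

Request:
{"fn": "step_arm", "kwargs": {"xyz": [[0,0,-3],[0,0,-4],[0,0,-6],[0,0,-8],[0,0,-8],[0,0,-6],[-20,0,0],[-32,-23,0],[0,-35,0],[0,-35,0]], "delta_rot": [[0,0,0],[0,0,0],[0,0,0],[0,0,0],[0,0,0],[0,0,0],[0,0,0],[0,0,0],[0,0,0],[0,0,0]], "grip": [1,1,1,1,1,1,1,1,1,1]}}

```text
time: 19.55
eef_pos: [0.5568, -0.278, 0.0593]
tool_rot: [0.001, 0.697, 0.717, -0.0]
wrist_force: [0.2, -0.3, -1.3]
gripper_width: 0.27
finger_force: 69.1
```

Request:
{"fn": "step_arm", "kwargs": {"xyz": [[0,0,0],[0,0,0],[0,0,0],[0,0,10],[0,0,10],[0,0,6],[0,0,4],[0,0,2],[0,0,0],[0,0,0]], "delta_rot": [[0,0,5],[0,0,5],[0,0,3.4],[0,0,0],[0,0,0],[0,0,0],[0,0,0],[0,0,0],[0,0,0],[0,0,0]], "grip": [1,1,1,1,1,1,1,1,1,1]}}

```text
time: 20.55
eef_pos: [0.5585, -0.2762, 0.027]
tool_rot: [0.0, 0.776, 0.631, 0.0]
wrist_force: [0.4, -0.7, -1.4]
gripper_width: 0.269
finger_force: 69.2
```

```bash
python3 - <<'E'
from h import *
go(.5581,-.2765,.0218,78.2)
E
```

```text
t 20.55 tcp [ 0.5585 -0.2762  0.027 ] head 78.28 tilt [ 0.0004 -0.0001] F [ 0.43 -0.68 -1.43] turn 0.08 shift@head [-0.4 -0.3  5.2]
```

Request:
{"fn": "step_arm", "kwargs": {"xyz": [[0,0,2],[0,0,1.5],[0,0,1],[0,0,0.5],[0,0,0],[0,0,0]], "delta_rot": [[0,0,0],[0,0,0],[0,0,0],[0,0,0],[0,0,0],[0,0,0]], "grip": [1,1,1,1,1,1]}}

```text
time: 21.15
eef_pos: [0.5584, -0.276, 0.0219]
tool_rot: [0.0, 0.776, 0.631, 0.0]
wrist_force: [0.3, -0.4, -0.7]
gripper_width: 0.267
finger_force: 69.4
```

Request:
{"fn": "step_arm", "kwargs": {"xyz": [[0,0,0],[0,0,0],[0,0,0],[0,0,0],[0,0,0],[0,0,0],[0,0,0],[0,0,0],[0,0,0],[0,0,0]], "delta_rot": [[0,0,0],[0,0,0],[0,0,0],[0,0,0],[0,0,0],[0,0,0],[0,0,0],[0,0,0],[0,0,0],[0,0,0]], "grip": [0.65,0.55,0.4,0.2,0,0,0,0,0,0]}}

```text
time: 22.15
eef_pos: [0.5584, -0.276, 0.0218]
tool_rot: [0.0, 0.776, 0.631, 0.0]
wrist_force: [-0.7, -0.2, -0.6]
gripper_width: 0.998
finger_force: 0.0
```

Request:
{"fn": "step_arm", "kwargs": {"xyz": [[0,0,-5],[0,0,-15],[0,0,-30],[0,0,-40],[0,0,-40],[0,0,-40],[-30,0,-20],[-30,0,0],[0,0,0],[0,0,0]], "delta_rot": [[0,0,0],[0,0,0],[0,0,0],[0,0,0],[0,0,0],[0,0,0],[0,0,0],[0,0,0],[0,0,0],[0,0,0]], "grip": [0,0,0,0,0,0,0,0,0,0]}}

```text
time: 23.15
eef_pos: [0.5456, -0.3357, 0.2129]
tool_rot: [0.0, 0.776, 0.63, 0.0]
wrist_force: [0.5, 0.3, 0.6]
gripper_width: 0.998
finger_force: 0.0
```

```bash
python3 - <<'E'
from h import *
go(.5581,-.2765,.0218,78.2)
b,_=get_image("side"); cv2.imwrite("pics/side8.png",b)
E
```

```text
t 23.15 tcp [ 0.5456 -0.3357  0.2129] head 78.15 tilt [ 0.0011 -0.0001] F [0.46 0.28 0.59] turn -0.05 shift@head [ 60.5   0.2 191.1]
```

View pics/side8.png

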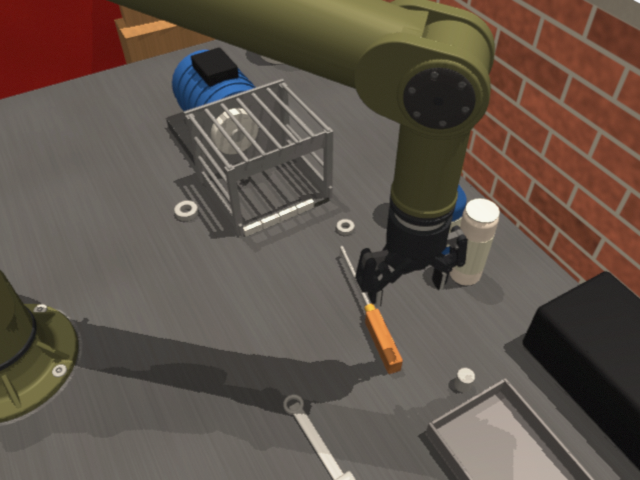

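The washer lies flat in front of the guard at (345,227). The rod is flat and off it at (370,310), the gripper is clear, and nothing else has moved.

```bash
python3 -c "from station import close_job; print(close_job())"
```

```text
the job is handed in; nothing more can be done
None
```

The job is handed in: I drew the washer out through the empty end place, and it lies flat over 6 cm in front of the slats, with the rod laid flat where it started, off the washer, and the gripper clear.

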